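# Set the bag spreader to its mark and squeeze its cam lever shut

### The job

On the sandwich-bag spreader, swing the clamp lever on the socket block fully open, then draw the sprung sliding leg out until its pointer stands level with the brass mark clip. Keeping the leg there, squeeze its cam lever shut against the leg's post (not before the leg is at the mark), and finish while still holding post and lever squeezed together at the mark: do not let go. Leave the other things on the table where they are.

Things in the scene. Friction and masses are not known exactly. Their poses are not given: they have to be found in the camera images.
- stand: Bag spreader's aluminium base plate, 100 x 380 x 10 mm, fixed; origin at the centre of its underside. z up; y along the plate, the way the leg is drawn out; x across it, roughly away from the robot. Grey socket block on its -y end (y -175 to -95 mm, 56 mm wide, 70 mm tall at most, with a 10 mm thick prong at y = -170 mm, top at 100 mm). Other fixed parts are lower than 35 mm.
- clamp_lever (a joint): Angle of the clamp lever on the socket block, rad: 0 shut (upright; starts at 0 to 0.1). Opening swings its top to the stand's +x, to a stop at 1.25 (fully open, nearly lying). It turns about the stand's y axis at point clamp_hinge, stiffly (0.14 N m), and stays where it is left. Shut, its nose bars the leg; from about 1.0 it is clear.
- clamp_hinge (a point): Point on the clamp lever's hinge axis at its middle, 50 mm above the table, 130 mm from the stand's origin towards -y.
- clamp_tip (a point): Middle of the top of the clamp lever, 72 mm from the hinge axis: a 12 mm thick (along x when upright), 16 mm wide (along y) steel bar with a black plastic tip 14 mm thick, 24 mm wide and 22 mm long.
- leg (a joint): Travel of the sliding leg along the stand's +y, m: 0 home (where it starts, held there by a spring), 0.15 fully out. The pull needed grows from about 3.5 N at home to 6 N; the leg springs back home if let go, also when the cam is shut.
- leg_post: Steel post of the leg: upright plate 10 mm thick (stand's y), 24 mm wide (x), 64 mm tall; origin at the centre of its underside, 36 mm above the table; top at 100 mm; axes as the stand's. With the leg home, at x = 0, y = -20 mm of the stand. It stands on the leg's grey head (34 mm wide, top 39 mm above the table, from 10 mm behind the post's middle to 30 mm beyond it).
- cam_lever (a joint): Angle of the cam lever, rad: 0 shut (upright, parallel to the post), up to 0.40 open, leaning from the post to the stand's +y. Starts at 0.33 to 0.40. Stiff (0.28 N m: 7 N at 40 mm above its hinge), stays where left. It rides on the leg; hinge axis along the stand's x, 16 mm from the post's middle towards +y, 40 mm above the table.
- cam_grip: Black grip of the cam lever, 10 mm thick, 24 mm wide (stand's x), 52 mm long; origin on the hinge axis, 8 mm below the grip; z up along the lever. Shut: top 100 mm above the table, post and grip together 26 mm along y (5 mm behind the post's middle to 21 mm beyond), 6 mm of air between; open: 49 mm at the top. Fingers outside the two, from above, drag the post, then squeeze.
- pointer (a point): Tip of the leg's thin steel pointer, 29 mm above the table, 40 mm from the post's middle along the stand's +x and level with that middle along y.
- mark: Brass mark clip, 10 mm wide along the stand's y, 24 mm tall, fixed on the base's +x edge, elsewhere along y each time (leg travel to it 60 to 120 mm); origin under its centre, 10 mm above the table; axes as the stand's. The leg is at the mark when the pointer's tip is level with the clip's middle along y, or at least within its width.
- jar: Bystander: jar with a steel lid, 60 mm across, 85 mm tall, beyond the stand; origin under its centre.
- mug: Bystander: white mug, 76 mm across, 85 mm tall, beyond the stand; origin under its centre.
- carton: Bystander: cardboard carton, 70 x 160 x 50 mm, beyond the stand's socket-block end; origin under its centre.
- shaker: Bystander: steel shaker, 44 mm across, 75 mm tall, on the robot's side of the stand; origin under its centre.
- spatula: Bystander: spatula 240 mm long, lying along the robot's side of the stand.
- napkins: Bystander: stack of paper napkins, 110 x 110 x 30 mm, at the robot's right; origin under its centre.
- spray: Bystander: clear bottle, 68 mm across, 190 mm tall, at the far left; origin under its centre.

How it is judged:
By the outcome, as a careful person would: the job done as asked, in the order asked, and still so for the second after the job is handed in, while the arm keeps its last pose, push and grip.
It also fails if it takes over 54 s, if anything falls off the work surface, if the arm or the gripper's body presses on something with over 40 N, if the wrist force passes 120 N, or if a joint passes its speed limit or range.

### The arm

A 7-joint arm with a two-finger parallel gripper is mounted at the origin on the work surface. World frame = base frame: x ahead of the robot, y to its left, z up, the work surface at z = 0. Lengths are in m, angles in degrees, forces in N, time in s.
With the tool pointing down it reaches from about 0.4 to 0.9 m from the base axis. Payload 5.5 kg.
Tool frame: the origin (TCP) lies on the centre line of the jaws, within the pads' length; the fingertips stand 25 mm ahead of it and the grasp point (between the pads) lies 6 mm ahead of it; z points along the fingers, y is the line along which they close (so a half turn about z gives the same grasp; the last joint's range is limited). The gripper opens to 85 mm and grips with 20 to 120 N. Pads are 22 mm wide; open, the fingers measure 114 mm over their backs; the gripper's body (76 mm by 85 mm) begins 54 mm behind the grasp point. The pads swing forward as they close: fully open they stand 13 mm farther back than shut.
Start: joints at [80.741, 28.699, -24.465, 88.831, 12.651, 65.22, -12.049], TCP at [0.268, -0.592, 0.256] pointing down, gripper open.
Joint ranges: [-164.97, 164.97], [-17.58, 116.51], [-87.97, 89.64], [11.32, 138.91], [-80.73, 260.73], [10.89, 115.49], [-147.41, 147.41]. Speed limits (degrees/s): [147.25, 147.25, 180, 180, 180, 180, 180].

### API

Orientations are given as [roll, pitch, yaw] about the fixed x, y, z axes, in that order (R = Rz(yaw) Ry(pitch) Rx(roll)).
In Python, from cell import read_state, viewer, workorder gives the robot as it stands.
- The arm moves only by the tool drive_tool, never from a script. Its argument "motion" is a list that holds one entry, the list of rows, each a list of 6 numbers: the shift along the tool's x, y, z in cm, then the turn, a rotation vector about the tool's x, y, z in degrees. A call has 1 to 10 rows; each row shifts and turns the commanded pose from where the row before left it, along the tool's axes as they then stand; what a row does not reach is not made up. A row lasts 1/8 s, in which the tool goes at most 62.5 mm and 10.7 degrees, less where a joint would pass 70% of its speed; a pose out of reach is approached as far as the arm can. A call with a gripper value outside its range is refused whole. "grip" is the finger opening in cm, from 0 to 8.54, set as the call begins (left out, the last holds). The fingers move at their own pace and stop on an object; the grip force is fixed at half the most. Time passes only in rows, so rows that do not move let the fingers close. It gives the time, the measured TCP pose, the force, the opening and the grip force at its end, in the units of the state.
- read_state(): the state, without advancing time (a new reading comes with each control period).
- viewer.get_image(name): name is "side" or "top" or "wrist"; returns (picture, depth): 480x640x3 uint8, blue, green, red; 480x640 float32, m along the optical axis (not along the pixel's ray), 0 where there is no reading.
- viewer.camera_model(name): a dict with "fx", "fy", "cx", "cy" (pixels), "rvec" (rotation vector, rad) and "tvec" (3), from world to camera coordinates, as OpenCV has them. Camera axes: x right, y down, z forward; pixel columns grow to the right and rows downward; lengths in m; the calibration is good to about 2 mm. A picture is of the moment at which its call begins: read the wrist's pose just before it. camera_model takes no time and is no camera call; for the wrist camera it gives the pose at the moment of the call.
- workorder.finish_job(): hands the job in; it is judged then, once.
Trained networks look in the newest picture that a camera, given by its name, has taken for a name from the list of things; names that differ only in an ending like _2 or _b are one class to them, and where a whole thing is asked for, a point or a joint stands for the part that bears it (a point fixed in the world has none). Each returns a list of dicts, best first, with "score" (0 to 1); they miss things now and then, are a little off and sometimes report something else, mostly with a low value. They report only what shows in the picture. A call takes as long as a camera call.
- viewer.search_frame(camera, query): "centre" ([x, y, z] in m, in the coordinates of the camera as it stood for that picture, good to about 4 mm: the middle of the surface that is visible of it).
- viewer.masks_of(camera, query): "mask" (480x640 bool, what is visible of it).
- viewer.mark_of(camera, query): "centre" ([x, y, z] in m, in the coordinates of the camera as it stood for that picture, good to about 4 mm: a listed point, or the origin of a listed thing).
The state is a dict: "t": time; "joint_pos": joint angles; "qd": joint speeds; "tau": joint torques, N m; "position": TCP position; "ee_rot": TCP orientation; "ft_force": force on the tool from outside, world axes, zero at the start; "wrist_torque": the same for the moment, N m; "opening": opening from 0.0 (shut) to 1.0 (fully open); "grip_force": force on a finger pad.
Only numpy, scipy, OpenCV 4.12 (cv2) and the standard library are available. Lean on these libraries where they do the work, as an engineer would, in place of code of your own. Each camera call takes 0.05 s, during which the arm holds its last target. There are 200 camera calls.

## Working session

There is one attempt and no reset: what is moved stays moved. The work goes in short steps, Python scripts to look and compute and a tool call to move; the robot and the scene stay as the last step left them, time stands still between calls to the robot, and variables do not carry over. Pictures are saved under pics/ and viewed, at most 10 in all, crops included, and the job is handed in when it is done.

Besides the shell and the picture viewer there is one more tool, called as name(argument=value, ...) on one line, values as JSON. drive_tool: Moves the arm, as the interface text tells. Its arguments: {"type":"object","properties":{"motion":{"type":"array","items":{"type":"array","items":{"type":"array","items":{"type":"number"}}}},"grip":{"type":"number"}},"required":["motion"]}

```bash
mkdir -p pics; ls
cat > h.py <<'E'
import numpy as np, cv2
from cell import read_state, viewer, workorder
def c2w(m,p):
    R=cv2.Rodrigues(np.array(m["rvec"],float))[0]; return R.T@(np.array(p,float)-np.array(m["tvec"],float).ravel())
def mark(cam,q,f=None):
    m=viewer.camera_model(cam)
    return [(round(d["score"],2),np.round(c2w(m,d["centre"]),4)) for d in (f or viewer.mark_of)(cam,q)[:2]]
def px(cam,p):
    m=viewer.camera_model(cam);K=np.array([[m["fx"],0,m["cx"]],[0,m["fy"],m["cy"]],[0,0,1]])
    return cv2.projectPoints(np.array([p],float),np.array(m["rvec"]),np.array(m["tvec"]),K,None)[0].ravel()
E
python3 - <<'E'
from h import *
ims=[]
for c in("side","top"):
    im,d=viewer.get_image(c); ims.append(im)
    for q in("stand","clamp_hinge","clamp_tip","leg_post","cam_grip","pointer","mark","shaker","jar","mug","carton","spray","napkins"): print(c,q,mark(c,q)[:1])
cv2.imwrite("pics/a.png",ims[0]);cv2.imwrite("pics/b.png",ims[1])
print(read_state())
E
```

```text
pics
side stand [(0.64, array([ 0.5005, -0.0219,  0.001 ]))]
side clamp_hinge [(0.65, array([ 0.535 , -0.1448,  0.0503]))]
side clamp_tip [(0.7, array([ 0.5371, -0.1431,  0.1193]))]
side leg_post [(0.73, array([ 0.5048, -0.0396,  0.0368]))]
side cam_grip [(0.56, array([ 0.5032, -0.0252,  0.0402]))]
side pointer [(0.8, array([ 0.5471, -0.0278,  0.0305]))]
side mark [(0.56, array([0.5245, 0.0676, 0.0115]))]
side shaker [(0.68, array([ 0.4105, -0.2154,  0.0017]))]
side jar [(0.62, array([5.833e-01, 1.920e-01, 1.000e-04]))]
side mug [(0.71, array([ 0.6308, -0.0035,  0.0041]))]
side carton [(0.8, array([ 0.6816, -0.1328,  0.0029]))]
side spray [(0.78, array([ 0.7017,  0.3598, -0.0014]))]
side napkins [(0.85, array([ 0.4233, -0.3808, -0.0049]))]
top stand [(0.85, array([ 0.4995, -0.0203, -0.    ]))]
top clamp_hinge [(0.91, array([ 0.5332, -0.1442,  0.0496]))]
top clamp_tip [(0.42, array([ 0.538 , -0.1469,  0.1208]))]
top leg_post [(0.92, array([ 0.5061, -0.0374,  0.0354]))]
top cam_grip [(0.7, array([ 0.5046, -0.0248,  0.0384]))]
top pointer [(0.96, array([ 0.5436, -0.0291,  0.0278]))]
top
[... 386 characters left out ...]
04]))]
{'t': 1.4, 'joint_pos': array([ 80.73926907,  28.69883692, -24.46469593,  88.83318478,
        12.64949762,  65.22230358, -12.05063634]), 'qd': array([-0.04676094, -0.01019956,  0.14926662,  0.06680297, -0.07655463,
       -0.05126742, -0.10570606]), 'tau': array([ 2.46508662e-04, -5.69369137e+01, -5.81076398e+00, -2.81326300e+01,
        1.26129630e-02,  1.95093686e-03, -1.40958498e-06]), 'position': array([ 0.26792616, -0.5921768 ,  0.25630234]), 'ee_rot': array([-1.79996961e+02, -2.13068713e-03,  2.43405503e+01]), 'ft_force': array([ 0.15503901, -0.75946281,  0.13233541]), 'wrist_torque': array([0.01014097, 0.02896581, 0.04137049]), 'grip_force': 0.0, 'opening': 0.9977840831814032}
```

View pics/a.png

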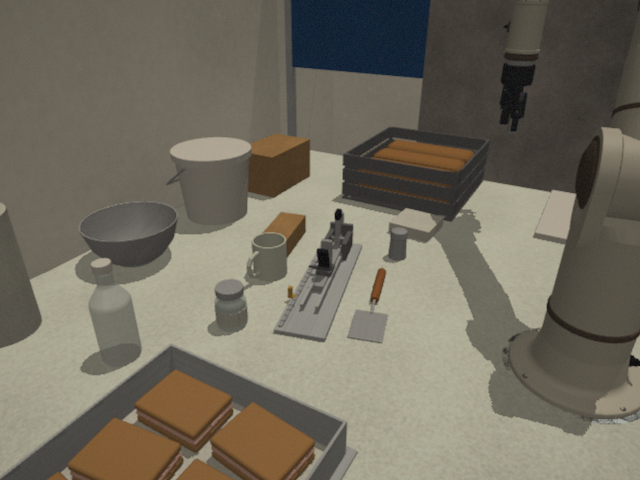

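View pics/b.png

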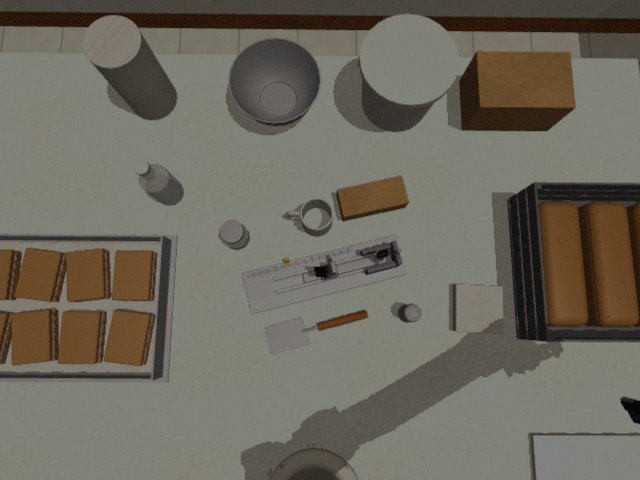

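The side view shows the stand, with the brass clip near (291,292), the clamp lever near (340,220) and the post and cam near (325,255). In the top view the clip is near (286,261), the cam at (320,270) and the clamp tip at (382,252). The top network confused the mark with the stand, so I'll locate the clip by colour and fit the stand's yaw from the depth.

Run:
```python
from h import *
def cloud(c,d):
    m=viewer.camera_model(c);v,u=np.mgrid[:480,:640]
    P=np.stack([(u-m["cx"])/m["fx"]*d,(v-m["cy"])/m["fy"]*d,d],-1)
    R=cv2.Rodrigues(np.array(m["rvec"],float))[0]; return (P-np.array(m["tvec"]).ravel())@R
for c in("top","side"):
    im,d=viewer.get_image(c);W=cloud(c,d)
    hsv=cv2.cvtColor(im,cv2.COLOR_BGR2HSV)
    near=(abs(W[...,0]-.5)<.12)&(abs(W[...,1]+.02)<.25)&(d>0)
    y=(hsv[...,0]>15)&(hsv[...,0]<30)&(hsv[...,1]>150)&(hsv[...,2]>80)&near&(W[...,1]>-0.03)&(W[...,2]<.06)
    v,u=np.nonzero(y); print(c,"brass",len(u),u.mean() if len(u) else 0,v.mean() if len(u) else 0,np.median(W[y],0),W[y].min(0),W[y].max(0))
    ms=viewer.masks_of(c,"stand"); mk=ms[0]["mask"]&(d>0)&(W[...,2]>.004)&(W[...,2]<.016)
    r=cv2.minAreaRect((W[mk][:,:2]*1000).astype(np.float32)); print(ms[0]["score"],r)
    for q in("stand","clamp_hinge","pointer","clamp_tip"):print(q,mark(c,q))
    print(mark(c,"mark",viewer.search_frame))
```

```text
top brass 19 286.4736842105263 261.3157894736842 [0.5273183  0.06883425 0.02211377] [0.52193439 0.06496609 0.01084214] [0.53403254 0.07128282 0.03393647]
0.95 ((501.8692321777344, -20.576217651367188), (100.02510070800781, 380.0193176269531), 14.74000358581543)
stand [(0.65, array([ 0.5008, -0.0171,  0.0021]))]
clamp_hinge [(0.59, array([ 0.5348, -0.1444,  0.0515])), (0.4, array([ 0.426 , -0.3798, -0.0028]))]
pointer [(0.84, array([ 0.5421, -0.0297,  0.0278])), (0.66, array([ 0.6822, -0.137 , -0.0014]))]
clamp_tip [(0.4, array([ 0.535 , -0.1475,  0.1211]))]
[]
side brass 40 290.65 292.6 [0.52867324 0.07297332 0.02064038] [0.52044102 0.06591429 0.01123424] [0.53230241 0.07549956 0.03796195]
0.83 ((502.3379821777344, -18.622314453125), (100.9024429321289, 382.57818603515625), 14.79482364654541)
stand [(0.84, array([ 0.5027, -0.0199, -0.0026]))]
clamp_hinge [(0.73, array([ 0.5353, -0.1457,  0.0511]))]
pointer [(0.61, array([ 0.5475, -0.0288,  0.0298]))]
clamp_tip [(0.78, array([ 0.5381, -0.143 ,  0.1194]))]
[(0.64, array([ 0.6658, -0.1425,  0.0511])), (0.51, array([0.5274, 0.0753, 0.0215]))]
```

drive_tool(motion=[[[0, 0, 0, 0, 0, 9.6], [3.7, -4.04, 0, 0, 0, 0], [3.7, -4.04, 0, 0, 0, 0], [3.7, -4.04, 0, 0, 0, 0], [3.7, -4.04, 0, 0, 0, 0], [3.7, -4.04, 0, 0, 0, 0], [3.7, -4.04, 0, 0, 0, 0], [3.7, -4.04, 0, 0, 0, 0], [3.7, -4.04, 0, 0, 0, 0], [3.7, -4.04, 0, 0, 0, 0]]], grip=0)

```text
t: 3.35
position: [0.4982, -0.1544, 0.2567]
ee_rot: [180.0, -0.0, 14.7]
ft_force: [1.0, -1.3, -0.3]
opening: -0.0
grip_force: 0.0
```

```bash
cat >> h.py <<'E'
O=np.array([.502,-.020]);a=np.radians(14.75);X=np.array([np.cos(a),np.sin(a)]);Y=np.array([-np.sin(a),np.cos(a)])
def st(p): p=np.asarray(p);return np.round([*( (p[:2]-O)@np.c_[X,Y]*1000),p[2]*1000],1)
def look(c,qs,fn=None):
    im,d=viewer.get_image(c)
    for q in qs: print(c,q,[(s,st(p)) for s,p in mark(c,q)])
    s=read_state();print(round(s["t"],2),st(s["position"]),np.round(s["ft_force"],1),round(s["opening"]*85.4,1))
    if fn: cv2.imwrite("pics/"+fn,im)
    return im,d
E
python3 - <<'E'
from h import *
look("wrist",["clamp_hinge","clamp_tip","leg_post","pointer","mark","cam_grip"],"c.png")
E
```

```text
wrist clamp_hinge [(0.83, array([   2.9, -119.8,   47.4]))]
wrist clamp_tip [(0.93, array([   5.5, -118.5,  119.3]))]
wrist leg_post [(0.56, array([ -1.2, -17. ,  35.5]))]
wrist pointer [(0.85, array([ 40. , -17.5,  25. ]))]
wrist mark [(0.9, array([46.2, 76.6,  7.1]))]
wrist cam_grip [(0.98, array([-6.3, -5.6, 39.9]))]
3.7 [ -40.  -131.6  256.2] [ 0.1 -0.6  0.1] -0.1
```

View pics/c.png

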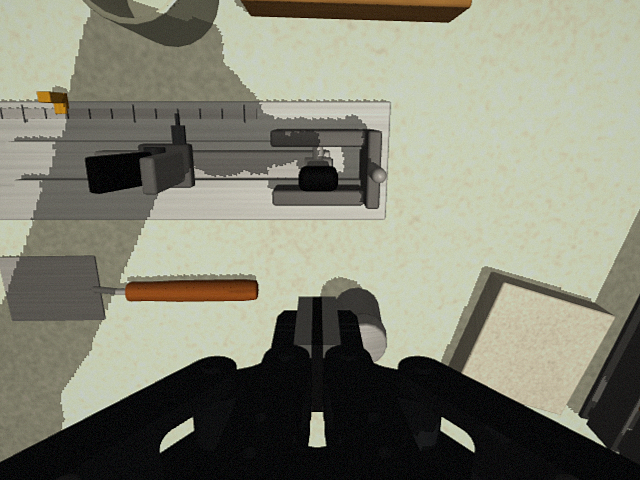

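The wrist view puts the clamp tip at (318,178), lined up with the fingers, the cam and post at (110–190,165), and the clip at (55,102). I'll descend beside the lever and push it.

drive_tool(motion=[[[0, 0, 4.0, 0, 0, 0], [0, 0, 4.0, 0, 0, 0], [0, 0, 4.1, 0, 0, 0], [0, 0, 0, 0, 0, 0], [2.2, 0, 0, 0, 0, 0], [0.9, 0, 0, 0, 0, 0], [0.9, 0, 0.1, 0, 0, 0], [0.9, 0, 0.25, 0, 0, 0], [0.8, 0, 0.35, 0, 0, 0], [0, 0, 0, 0, 0, 0]]])

```text
t: 4.95
position: [0.5533, -0.1405, 0.1281]
ee_rot: [-180.0, -0.1, 14.8]
ft_force: [-0.2, 1.1, -0.3]
opening: -0.002
grip_force: 0.0
```

drive_tool(motion=[[[0.75, 0, 0.5, 0, 0, 0], [0.7, 0, 0.55, 0, 0, 0], [0.4, 0, 0.45, 0, 0, 0], [0.4, 0, 0.5, 0, 0, 0], [0.4, 0, 0.8, 0, 0, 0], [0.2, 0, 0.45, 0, 0, 0], [0, 0, 0, 0, 0, 0]]])

```text
t: 5.82
position: [0.5792, -0.1342, 0.0983]
ee_rot: [179.9, 0.2, 14.7]
ft_force: [-14.8, 1.5, 29.3]
opening: -0.001
grip_force: 15.9
```

drive_tool(motion=[[[0, 0, -5, 0, 0, 0], [0, 0, -5, 0, 0, 0], [0, 0, -5, 0, 0, 0], [-2.6, -3.3, 0, 0, 0, 0], [-2.6, -3.3, 0, 0, 0, 0], [-2.6, -3.3, 0, 0, 0, 0], [-2.6, -3.3, 0, 0, 0, 0], [0, 0, 0, 0, 0, 0]]], grip=7.0)

```text
t: 6.82
position: [0.4444, -0.0313, 0.2457]
ee_rot: [179.9, 0.0, 14.9]
ft_force: [1.1, -1.1, -0.1]
opening: 0.816
grip_force: 0.0
```

Run:
```python
from h import *
look("wrist",["clamp_hinge","clamp_tip","leg_post","pointer","mark","cam_grip"],"d.png")
look("top",["clamp_tip","pointer","leg_post"]);look("side",["clamp_tip","pointer","leg_post"])
```

```text
wrist clamp_hinge [(0.83, array([  -0.6, -130. ,   50.8]))]
wrist clamp_tip [(0.84, array([  69.9, -128.4,   69.1]))]
wrist leg_post [(0.97, array([  0.9, -20.4,  36.7])), (0.25, array([-116.1,   43.3,   -1.5]))]
wrist pointer [(0.83, array([ 42. , -21.6,  25.2]))]
wrist mark [(0.8, array([49. , 75.4,  9.5]))]
wrist cam_grip [(0.85, array([-2.1, -9.3, 43.5])), (0.27, array([  -0.9, -130.5,   50.3]))]
7.17 [-56.9   1.2 245.7] [0.2 1.  0.1] 70.4
top clamp_tip [(0.24, array([122.3, -13.2,   0.3]))]
top pointer []
top leg_post [(0.57, array([ 144.1, -159.1,   -0.2]))]
7.38 [-57.3   1.6 245.7] [ 0.3  0.1 -0.2] 69.9
side clamp_tip [(0.57, array([  71.5, -126.9,   69.9]))]
side pointer [(0.58, array([ 42.5, -20.4,  35.1])), (0.18, array([133.5, 186.1,  -1.9]))]
side leg_post [(0.71, array([ -1.3, -19. ,  34.2])), (0.35, array([-0.6,  0.7, -1.9]))]
7.58 [-57.5   1.8 245.8] [ 0.7 -0.8  0.4] 70.2
```

View pics/d.png

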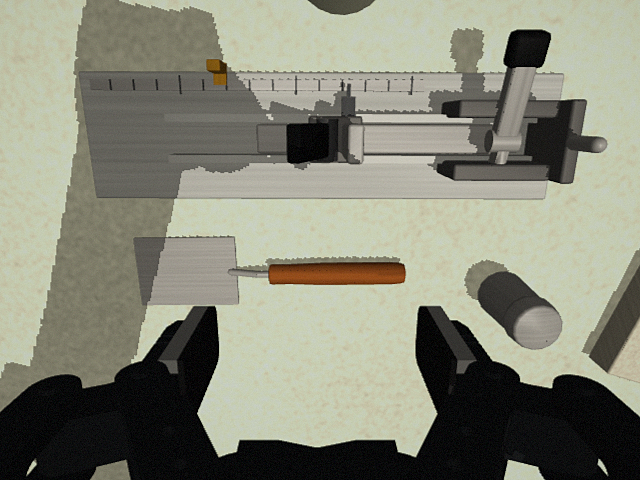

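Clamp tip now at xs 70, z 70, so the clamp is fully open. Next I'll place the fingers around the post and grip.

drive_tool(motion=[[[1.9, -0.1, 0, 0, 0, 0], [1.9, -0.1, 0, 0, 0, 0], [1.9, -0.1, 0, 0, 0, 0], [0, 0, 4.5, 0, 0, 0], [0, 0, 4.5, 0, 0, 0], [0, 0, 4, 0, 0, 0], [0, 0, 2.5, 0, 0, 0], [0, 0, 1, 0, 0, 0], [0, 0, 0, 0, 0, 0]]])

```text
t: 8.7
position: [0.5003, -0.0154, 0.0807]
ee_rot: [-180.0, 0.0, 14.8]
ft_force: [0.5, 0.3, 0.7]
opening: 0.816
grip_force: 0.0
```

Run:
```python
from h import *
look("wrist",["leg_post","pointer","mark","cam_grip"],"e.png")
look("side",["pointer","leg_post"])
```

```text
wrist leg_post [(0.79, array([  0.6, -19.7,  34.4])), (0.62, array([48.2, 78.7,  7.6]))]
wrist pointer [(0.59, array([ 39.3, -17.4,  31.5])), (0.3, array([-1.6, -0.3, -0. ]))]
wrist mark [(0.91, array([49.4, 78.1,  9.2]))]
wrist cam_grip [(0.89, array([-1.6, -4.6, 41. ]))]
8.95 [ 0.4  4.4 81.9] [ 0.1 -0.5 -0.2] 70.1
side pointer [(0.62, array([ 41.6, -19.6,  33.2]))]
side leg_post [(0.83, array([ -4.5, -21.9,  34.3]))]
9.1 [-0.1  4.5 81.4] [ 0.2 -0.2 -1. ] 70.1
```

View pics/e.png

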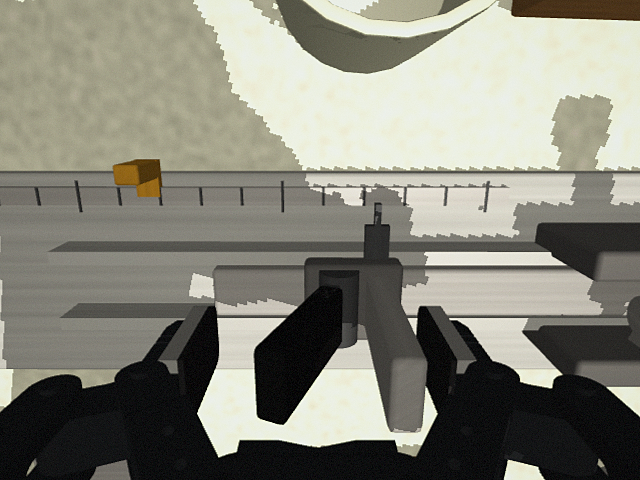

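The fingers straddle the post (about 395,340) and the cam grip (about 300,350); the pointer is at (378,205) and the clip at (140,178). Next I'll drag with the post-side finger, narrowing only to 58 mm so the cam stays untouched.

drive_tool(motion=[[[0, -0.5, 0, 0, 0, 0], [0, -1, 0, 0, 0, 0], [0, -1, 0, 0, 0, 0], [0, -1, 0, 0, 0, 0], [0, -1, 0, 0, 0, 0], [0, -1, 0, 0, 0, 0], [0, -1, 0, 0, 0, 0], [0, -1, 0, 0, 0, 0], [0, -1, 0, 0, 0, 0], [0, 0, 0, 0, 0, 0]]], grip=5.8)

```text
t: 10.35
position: [0.4784, 0.0682, 0.0808]
ee_rot: [-180.0, -0.0, 14.9]
ft_force: [1.1, -2.8, 1.3]
opening: 0.676
grip_force: 1.5
```

Run:
```python
from h import *
im,d=look("wrist",["leg_post","pointer","mark","cam_grip"],"f.png")
look("side",["pointer","leg_post","mark"])
```

```text
wrist leg_post [(0.56, array([-1.4, 70.8, 37.6]))]
wrist pointer [(0.92, array([41.4, 65.7, 26.1]))]
wrist mark [(0.61, array([48.4, 78.7,  7.3]))]
wrist cam_grip [(0.8, array([-2.2, 80. , 40.6]))]
10.6 [-0.4 89.7 80.7] [ 1.7 -1.9  1. ] 58.1
side pointer [(0.79, array([42.3, 65.4, 30.2]))]
side leg_post [(0.73, array([-2.1, 67.7, 36.1]))]
side mark [(0.46, array([-172.6, -327.9,   -3.1])), (0.44, array([43.8, 82.5,  8.4]))]
10.8 [-0.5 89.6 80.7] [ 3.2 -3.  -1. ] 58.2
```

View pics/f.png

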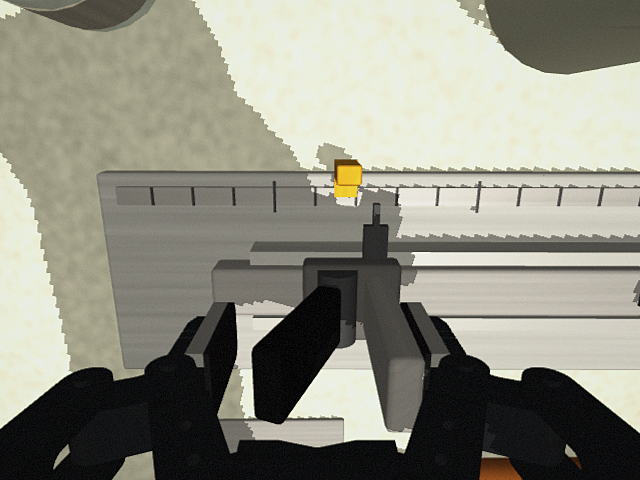

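```bash
cat >> h.py <<'E'
def ray(c,u,v,z):
    m=viewer.camera_model(c);R=cv2.Rodrigues(np.array(m["rvec"],float))[0];C=-R.T@np.array(m["tvec"]).ravel()
    r=R.T@np.array([(u-m["cx"])/m["fx"],(v-m["cy"])/m["fy"],1]);return st(C+r*(z-C[2])/r[2])
E
python3 - <<'E'
from h import *
print("ptr",ray("wrist",376.5,205,.029))
im,d=viewer.get_image("wrist");hsv=cv2.cvtColor(im,cv2.COLOR_BGR2HSV)
y=(hsv[...,0]>12)&(hsv[...,0]<32)&(hsv[...,1]>150)&(hsv[...,2]>80);y[230:]=0
for v in range(158,200,3):
    u=np.nonzero(y[v])[0]
    if len(u): print(v,u.min(),u.max(),d[v,u].mean().round(4),[ray("wrist",(u.min()+u.max())/2,v,z)for z in(.034,.022)])
print(d[205,374:380])
c=viewer.camera_model("wrist");R=cv2.Rodrigues(np.array(c["rvec"]))[0];print(st(-R.T@np.array(c["tvec"]).ravel()))
E
```

```text
ptr [38.2 66.2 29. ]
161 331 352 0.1752 [array([56.3, 80.9, 34. ]), array([55.1, 80.2, 22. ])]
167 332 357 0.1628 [array([54. , 79.7, 34. ]), array([52.7, 78.9, 22. ])]
170 332 357 0.1645 [array([52.9, 79.7, 34. ]), array([51.5, 78.9, 22. ])]
173 332 356 0.1569 [array([51.7, 79.9, 34. ]), array([50.3, 79.1, 22. ])]
176 332 356 0.1638 [array([50.6, 79.9, 34. ]), array([49. , 79.1, 22. ])]
179 330 356 0.1645 [array([49.4, 80.2, 34. ]), array([47.8, 79.5, 22. ])]
182 330 356 0.165 [array([48.3, 80.2, 34. ]), array([46.5, 79.5, 22. ])]
185 330 352 0.1846 [array([47.1, 81. , 34. ]), array([45.3, 80.3, 22. ])]
188 331 352 0.185 [array([45.9, 80.7, 34. ]), array([44., 80., 22.])]
191 330 352 0.1775 [array([44.8, 80.9, 34. ]), array([42.8, 80.2, 22. ])]
194 330 352 0.1858 [array([43.6, 80.9, 34. ]), array([41.5, 80.2, 22. ])]
[0.16991782 0.16905916 0.1701888  0.16947089 0.17032641 0.16975103]
[ 71.7  90.4 197.7]
```

The pointer reads 66.2 mm against the clip's middle at 79.9 mm, so 13.7 mm of travel remains. I'll narrow to 52 mm, which is still clear of the cam, and account for 3 mm of finger travel.

drive_tool(motion=[[[0, -0.3, 0, 0, 0, 0], [0, -0.4, 0, 0, 0, 0], [0, -0.37, 0, 0, 0, 0], [0, 0, 0, 0, 0, 0], [0, 0, 0, 0, 0, 0]]], grip=5.2)

```text
t: 11.48
position: [0.4759, 0.0768, 0.0809]
ee_rot: [180.0, 0.0, 14.7]
ft_force: [1.6, -4.1, 3.4]
opening: 0.609
grip_force: 2.1
```

Run:
```python
from h import *
im,d=look("wrist",["leg_post","pointer","mark"])
cv2.imwrite("pics/g.png",cv2.resize(im[140:460,180:500],(640,640))[:600])
```

```text
wrist leg_post [(0.96, array([-3.4, 80.2, 37.9]))]
wrist pointer [(0.61, array([39.4, 82.3, 25. ]))]
wrist mark []
11.68 [ -0.6 100.2  80.8] [ 1.7 -4.8  4.2] 52.4
```

View pics/g.png

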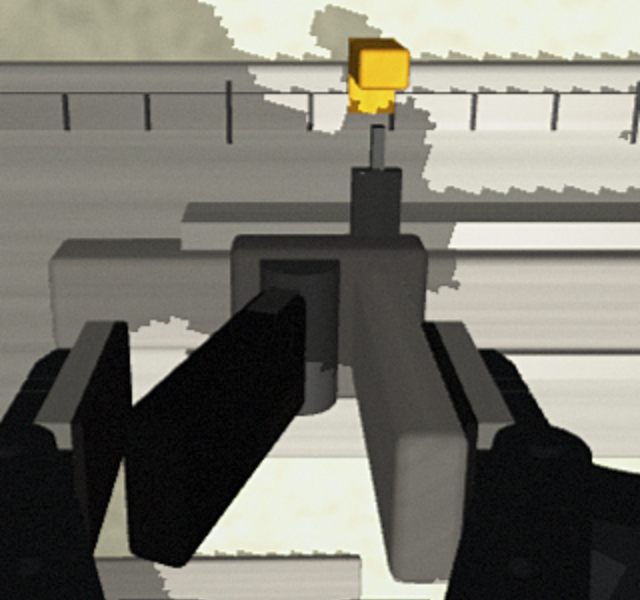

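The pointer tip, at about (368,203) in the full frame, now sits just under the clip at about (369,175). I'll check it numerically.

```bash
cat > chk.py <<'E'
from h import *
im,d=viewer.get_image("wrist");hsv=cv2.cvtColor(im,cv2.COLOR_BGR2HSV)
y=((hsv[...,0]>12)&(hsv[...,0]<32)&(hsv[...,1]>150)&(hsv[...,2]>80));y[230:]=0
for v in(172,178,181,188,192):
    u=np.nonzero(y[v])[0]
    if len(u): print(v,u.min(),u.max(),ray("wrist",(u.min()+u.max()+1)/2,v,.034 if v<183 else .016))
g=im[208:222].mean((0,2));v0=212
r=im[206:216,340:400].mean((0,2)); print("row",r.round().astype(int))
row=im[206:216].mean((0,2)); 
for u in(366,368,370): print(u,ray("wrist",u,208,.029))
s=read_state();print(s["t"],st(s["position"]),s["opening"]*85.4,s["ft_force"])
E
python3 chk.py
```

```text
172 355 384 [51.9 80.5 34. ]
178 354 383 [49.6 80.8 34. ]
181 354 383 [48.5 80.8 34. ]
188 355 376 [42.9 79.7 16. ]
192 355 376 [41.2 79.7 16. ]
row [129 130 131 132 130 139 141 133 128 129 130 130 132 131 130 130 132 132
 131 131 130 131 132 133 142  62  61  91  92  92  91  87 110 131 132 131
 131 131 133 131 132 133 131 132 132 131 132 132 132 131 131 128 150 179
 183 193 211 214 213 212]
366 [36.8 81.  29. ]
368 [36.8 80.2 29. ]
370 [36.8 79.4 29. ]
11.725 [ -0.6 100.2  80.8] 52.137703621742546 [ 0.94706823 -5.22652307  3.1036007 ]
```

At the mark to within 0.5 mm. Now I'll squeeze in steps, backing the tool off by half of each closing so the post stays put.

drive_tool(motion=[[[0, 0.3, 0, 0, 0, 0], [0, 0, 0, 0, 0, 0]]], grip=4.6)

```text
t: 11.98
position: [0.4767, 0.0738, 0.0811]
ee_rot: [180.0, 0.0, 14.7]
ft_force: [0.7, -4.0, 7.0]
opening: 0.542
grip_force: 10.2
```

drive_tool(motion=[[[0, 0.2, 0, 0, 0, 0], [0, 0, 0, 0, 0, 0]]], grip=4.2)

```text
t: 12.22
position: [0.4774, 0.072, 0.0813]
ee_rot: [180.0, -0.0, 14.7]
ft_force: [0.3, -4.2, 9.1]
opening: 0.493
grip_force: 7.4
```

```bash
python3 chk.py
```

```text
172 346 371 [52.1 79.7 34. ]
178 343 370 [49.8 80.4 34. ]
181 343 370 [48.7 80.4 34. ]
188 343 365 [43.1 79.6 16. ]
192 343 365 [41.4 79.6 16. ]
row [131 131 131 132 131 133 132 140 143 142 141 152 161  74  73  94  91  92
  92  85 124 135 134 133 132 132 133 133 133 133 134 133 134 132 133 134
 132 133 133 132 134 132 133 134 133 133 133 134 134 131 137 171 175 185
 212 216 214 215 214 215]
366 [37.  75.9 29. ]
368 [37.  75.1 29. ]
370 [37.  74.3 29. ]
12.275 [-0.4 95.3 81.3] 42.03987240204187 [-0.49576529 -4.58905553  9.01308598]
```

drive_tool(motion=[[[0, 0.2, 0, 0, 0, 0], [0, 0, 0, 0, 0, 0]]], grip=3.8)

```text
t: 12.52
position: [0.478, 0.0701, 0.0813]
ee_rot: [180.0, -0.0, 14.7]
ft_force: [-1.0, -4.3, 9.2]
opening: 0.448
grip_force: 7.6
```

drive_tool(motion=[[[0, 0.2, 0, 0, 0, 0], [0, 0, 0, 0, 0, 0]]], grip=3.4)

```text
t: 12.78
position: [0.4786, 0.0682, 0.0814]
ee_rot: [180.0, -0.0, 14.7]
ft_force: [-0.1, -4.9, 9.5]
opening: 0.401
grip_force: 7.6
```

drive_tool(motion=[[[0, 0.2, 0, 0, 0, 0], [0, 0, 0, 0, 0, 0]]], grip=3.0)

```text
t: 13.02
position: [0.4792, 0.0663, 0.0815]
ee_rot: [180.0, -0.0, 14.7]
ft_force: [0.2, -4.2, 10.3]
opening: 0.357
grip_force: 7.6
```

drive_tool(motion=[[[0, 0.2, 0, 0, 0, 0], [0, 0, 0, 0, 0, 0], [0, 0, 0, 0, 0, 0]]], grip=2.6)

```text
t: 13.4
position: [0.4798, 0.0644, 0.0815]
ee_rot: [180.0, -0.1, 14.7]
ft_force: [0.4, -4.4, 10.2]
opening: 0.309
grip_force: 7.7
```

```bash
python3 chk.py
```

```text
172 326 350 [52.6 79.6 34. ]
178 325 350 [50.3 79.8 34. ]
181 325 350 [49.1 79.7 34. ]
188 325 347 [43.5 79.4 16. ]
192 325 347 [41.8 79.4 16. ]
row [112 134 142 143 143 143 132 131 135 131 131 131 132 130 130 132 131 131
 132 131 131 132 132 132 132 131 132 132 131 131 133 133 131 132 131 132
 132 131 132 132 133 132 133 133 132 126 127 126 129 134 156 183 209 213
 211 210 213 213 213 213]
366 [37.4 67.9 29. ]
368 [37.4 67.1 29. ]
370 [37.4 66.3 29. ]
13.45 [ 0.  87.3 81.6] 26.31917739998353 [-0.9380643  -4.72115206 10.6667448 ]
```

drive_tool(motion=[[[0, 0, 0, 0, 0, 0], [0, 0, 0, 0, 0, 0], [0, 0, 0, 0, 0, 0], [0, 0, 0, 0, 0, 0]]], grip=0)

```text
t: 13.95
position: [0.4798, 0.0645, 0.0818]
ee_rot: [180.0, -0.1, 14.7]
ft_force: [0.4, -6.1, 13.8]
opening: 0.285
grip_force: 58.8
```

```bash
sed -i 's/340:400/325:370/;s/(366,368,370)/(336,338,340)/' chk.py
cat >> chk.py <<'E'
cv2.imwrite("pics/i.png",cv2.resize(im[140:460,180:500],(640,640))[:600])
look("side",["cam_grip","leg_post","pointer","clamp_tip","shaker","mug"])
E
python3 chk.py
```

```text
172 326 350 [52.5 79.6 34. ]
178 325 350 [50.2 79.8 34. ]
181 325 350 [49.1 79.7 34. ]
188 325 347 [43.5 79.4 16. ]
192 325 347 [41.8 79.4 16. ]
row [129 130 129 130 129 132 136  93  61  63  64  62  66  62 125 138 133 140
 142 144 136 127 131 135 130 130 130 130 130 130 132 131 129 131 131 130
 130 131 131 130 130 131 131 130 131]
336 [37.4 80.2 29. ]
338 [37.4 79.3 29. ]
340 [37.4 78.5 29. ]
14.0 [ 0.1 87.3 81.8] 24.35879878930602 [-1.44695912 -6.20236975 13.58134551]
side cam_grip [(0.44, array([-1.4, 95.8, 41.1]))]
side leg_post [(0.88, array([ 0. , 80.6, 39.9]))]
side pointer [(0.81, array([40.5, 79.2, 27.9]))]
side clamp_tip []
side shaker [(0.89, array([-138.4, -164.4,    0.9])), (0.74, array([-3.7,  0.1, -4.9]))]
side mug []
14.35 [ 0.  87.3 81.8] [-0.7 -5.9 14.6] 24.7
```

View pics/i.png

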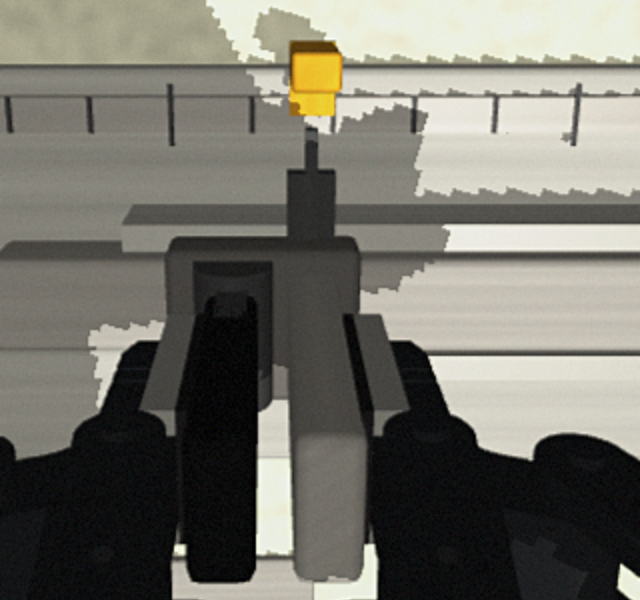

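The grip and post are parallel and held (58.8 N, opening stalled on them), and the pointer is within about 1 mm of the clip's middle. Handing in.

```bash
python3 -c "
from h import *
print(workorder.finish_job())"
```

```text
the job is handed in; nothing more can be done
None
```

The clamp lever is fully open, the leg's pointer is within about 1 mm of the mark clip's middle, and the cam lever is shut with post and lever still held squeezed at about 59 N; the job is handed in, with no verdict returned.

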